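# Check a pricking iron in the tooth gauge

## Task

Pick the wide, four-toothed pricking iron off the table, pass its toothed head through the narrow window in the front plate of the tooth gauge, and feel for the spring follower hidden behind it. Press the follower in gently by about 5 mm, half of its travel and never to its end, and finish holding the iron there in the gripper so that the gauge can be read. Leave the narrow iron, the beeswax and the tin where they are.

Things in the scene. Friction and masses are not known exactly. Their poses are not given: they have to be found in the camera images.
- iron_wide: four-toothed steel pricking iron lying flat, 106 mm long, about 60 g. Origin mid length and width, on its underside; own z up, y along it, teeth toward -y. Shank 10.5 x 10.5 mm, flat-sided, y = -25 to +53 mm: grip it across x near y = +10 mm. Head 17 mm wide (x), 6.5 mm thick (z = 2 to 8.5 mm), y = -53 to -25 mm. Starts left or right of the narrow iron, teeth roughly away from the robot
- iron_tip (a point): middle of the wide iron's tooth tips, at mid thickness: 53 mm from the iron's origin along its own -y, 5.25 mm above its underside; same axes as the iron
- iron_narrow: the other pricking iron, two teeth, 106 mm long, 10 x 10 mm all along, no wider head; stays where it lies. Origin mid length on its underside, own y along it
- window (a point): centre of the gauge's window in the outer plane of its upright front plate, 50 mm above the table; own x points level into the window, y across, z up. Mouth 25 x 14.5 mm, narrowing by a 45 degree lead-in, 3 mm deep, to 19 mm wide (y) x 8.5 mm high (z); this narrow part runs from 3 to 9 mm behind the point. It admits the iron's head, not its shank
- tooth_gauge: the tooth gauge, fixed to the table: aluminium base plate 110 x 86 x 8 mm that juts 5 mm out in front, steel front plate 60 mm wide, its top 76 mm above the table, grey closed housing behind it as wide and high. Origin at table height, 45 mm behind the front plate's outer face; own x along the way in, z up
- follower (a joint): travel (m) of the spring follower behind the window: 0 at rest, grows as pressed along the way in, end stop at 0.010. Its flat upright pad, 30 x 20 mm, centred on the window, waits unseen 11 to 17 mm behind the front plate's outer plane. 3 N start it, each mm adds 0.7 N: about 6 N at half travel. Its tail rod comes out of the housing's back as it moves
- wax: round cake of beeswax, 49 mm across, 18 mm high, a bystander; origin mid underside
- tin: round tin with a red lid, 55 mm across, 26 mm high, a bystander; origin mid underside
Things that resemble listed ones, but are neither listed nor needed, are in the scene too. There is more than one size of the iron_wide; the one meant has the size given above.

How it is judged (in metres and radians):
On the way, in this order (a step that is already met when the one before it is completed fails the run):
1. the wide iron is gripped and lifted clear of the table (height (world z) of iron_wide above 0.025 m and contact force between the fingers and iron_wide above 1 N), for 0.1 s.
2. the tooth tips are inside the narrow part of the window (x of iron_tip in the frame of window above 0.005 m and y of iron_tip in the frame of window between -0.004 and 0.004 m and z of iron_tip in the frame of window between -0.004 and 0.004 m), for 0.1 s.
At the end, for the whole second after the job is handed in: Wide iron at rest in the grip (over 2 N), tooth tips 11 to 28 mm inside the front plate's outer plane, within 4 mm of the window's centre sideways and up, iron within 0.14 rad of the way in; follower pressed 2.5 to 8 mm; narrow iron, wax and tin moved under 20 mm (value of joint follower between 0.0025 and 0.008 m and x of iron_tip in the frame of window between 0.011 and 0.028 m and y of iron_tip in the frame of window between -0.004 and 0.004 m and z of iron_tip in the frame of window between -0.004 and 0.004 m and angle between the y axis of iron_wide and the x axis of window, either way round below 0.14 rad and contact force between the fingers and iron_wide above 2 N and linear speed of iron_wide below 0.02 m/s and distance of each of iron_narrow, wax, tin from where it was at the start of the episode below 0.02 m); the arm keeps its last pose, push and grip.
It fails at once if the follower is driven to the end of its travel (value of joint follower above 0.0097 m).
It fails at once if the narrow iron, the beeswax or the tin is disturbed (distance of any of iron_narrow, wax, tin from where it was at the start of the episode above 0.02 m).
It also fails if it takes over 48 s, if anything falls off the work surface, if the arm or the gripper's body presses on something with over 40 N, if the wrist force passes 120 N, or if a joint passes its speed limit or range.

## Robot

A 6-joint arm with a two-finger parallel gripper is mounted at the origin on a cart in front of the work surface, level with it; the furniture and walls round the work are solid. World frame = base frame: x ahead of the robot, y to its left, z up, the work surface at z = 0. Lengths are in mm, angles in rad, forces in N, time in s.
With the tool pointing down it reaches from about 275 to 750 mm from the base axis. Payload 10.2 kg.
Tool frame: the origin (TCP) lies where the fingers leave the gripper's body, on its centre line; the fingertips stand 73 mm ahead of it and the grasp point (between the pads) lies 54 mm ahead of it; z points along the fingers, y is the line along which they close (so a half turn about z gives the same grasp; the last joint's range is limited). The gripper opens to 85 mm and grips with 20 to 120 N. Pads are 22 mm wide; open, the fingers measure 114 mm over their backs; the gripper's body (76 mm by 85 mm) begins 54 mm behind the grasp point. The pads swing forward as they close: fully open they stand 13 mm farther back than shut.
Start: joints at [0.878, 0.313, 1.498, -0, 1.331, -0.223], TCP at [237.685, 468.121, 303.894] pointing down, gripper open.
Joint ranges: [-2.94, 2.94], [-0.97, 2.17], [0.19, 2.56], [-1.23, 4.37], [0.02, 3.11], [-2.88, 2.88]. Speed limits (rad/s): [2.39, 2.39, 3.01, 3.14, 3.14, 3.14].

## Interface

Orientations are given as a unit quaternion [w, x, y, z].
In Python, from rig import ctrl gives the robot as it stands.
- The arm moves only by the shell command python3 -m creep 'ROWS' [OPENING] [FORCE]. ROWS is JSON, a list that holds one entry, the list of rows, each a list of 6 numbers: the shift along the world's x, y, z in units of 25 mm (1.0 is 25 mm), then the turn, a rotation vector about the world's x, y, z in units of 5 degrees (1.0 is 5 degrees). In form: [[[x, y, z, ax, ay, az], ...]]. A call has 1 to 20 rows; each row is the pose to reach, as a shift and turn from the pose commanded when the call began; what a row does not reach only later rows make up. A row lasts 1/12 s, in which the tool goes at most 41.7 mm and 7.16 degrees, less where a joint would pass 70% of its speed; a pose out of reach is approached as far as the arm can. A call with a gripper value outside its range is refused whole. OPENING is the finger opening in mm, from 0 to 85.4, set as the call begins (- or left out, the last holds). The fingers move at their own pace and stop on an object; FORCE is the grip in N (left out, the last holds). Time passes only in rows, so rows that repeat a pose let the fingers close. It gives the time, the measured TCP pose, the force, the opening and the grip force at its end, in the units of the state.
- ctrl.sense(): the state, without advancing time (a new reading comes with each control period).
- ctrl.capture(name): name is "scene" or "top" or "wrist"; returns a dict with "image" (384x512x3 uint8, red, green, blue), "fx", "fy", "cx", "cy" (pixels), "R" (3x3) and "t" (3): a world point X has camera coordinates R X + t. Camera axes: x right, y down, z forward; pixel columns grow to the right and rows downward; lengths in mm; the calibration is good to about 2 mm. A picture is of the moment at which its call begins. There is no depth.
- ctrl.finish_job(): hands the job in; it is judged then, once.
The state is a dict: "time_s": time; "joints": joint angles; "dq": joint speeds; "tau": joint torques, N m; "eef_pos": TCP position; "ee_rot": TCP orientation; "force": force on the tool from outside, world axes, zero at the start; "wrist_torque": the same for the moment, N m; "grip_width": opening from 0.0 (shut) to 1.0 (fully open); "grip_force": force on a finger pad.
Only numpy, scipy, OpenCV 4.12 (cv2) and the standard library are available. Lean on these libraries where they do the work, as an engineer would, in place of code of your own. Each camera call takes 0.05 s, during which the arm holds its last target. There are 200 camera calls.

## Working session

There is one attempt and no reset: what is moved stays moved. The work goes in short steps, Python scripts to look and compute and a shell command to move; the robot and the scene stay as the last step left them, time stands still between calls to the robot, and variables do not carry over. Pictures are saved under pics/ and viewed, at most 10 in all, crops included, and the job is handed in when it is done.

```bash
ls; mkdir -p pics; cat > h.py <<'E'
import numpy as np, cv2, pickle
from rig import ctrl
def snap(n,f):
    c=ctrl.capture(n); pickle.dump(c,open(f'pics/{f}.pkl','wb')); cv2.imwrite(f'pics/{f}.png',cv2.cvtColor(c['image'],cv2.COLOR_RGB2BGR)); return c
def load(f): return pickle.load(open(f'pics/{f}.pkl','rb'))
def ray(c,u,v):
    R=np.array(c['R']);t=np.array(c['t']); o=-R.T@t; d=R.T@np.array([(u-c['cx'])/c['fx'],(v-c['cy'])/c['fy'],1]); return o,d/np.linalg.norm(d)
def onz(c,u,v,z):
    o,d=ray(c,u,v); return o+d*(z-o[2])/d[2]
def proj(c,X):
    p=np.array(c['R'])@np.array(X)+np.array(c['t']); return np.array([c['fx']*p[0]/p[2]+c['cx'],c['fy']*p[1]/p[2]+c['cy']])
E
python3 - <<'E'
from h import *
a=snap('scene','scene0');b=snap('top','top0')
for c in(a,b): print(c['fx'],-np.array(c['R']).T@np.array(c['t']))
im=np.vstack([cv2.imread('pics/top0.png')]); cv2.imwrite('pics/top0b.png',cv2.resize(im,(800,600),interpolation=cv2.INTER_CUBIC))
cv2.imwrite('pics/scene0b.png',cv2.resize(cv2.imread('pics/scene0.png'),(800,600),interpolation=cv2.INTER_CUBIC))
print(ctrl.sense())
E
```

```text
pics
445.7967973136364 [ 156.06844023 -305.70764286  824.57544219]
470.49313955823686 [ 332.66334896  162.24897136 1078.87304495]
{'time_s': 0.1, 'joints': array([ 8.77580055e-01,  3.13395444e-01,  1.49833705e+00, -2.55709218e-05,
        1.33097421e+00, -2.23382449e-01]), 'dq': array([ 1.31592068e-05, -2.95178005e-04, -2.25738091e-03,  6.47742644e-05,
        8.84416238e-04,  4.83618482e-04]), 'tau': array([ 2.55317114e-03, -4.12900794e+01, -2.60144055e+01, -1.25928696e-04,
        2.96684098e-03, -2.32385827e-05]), 'eef_pos': array([237.6049104 , 468.00181966, 303.40059426]), 'ee_rot': array([-2.35303230e-04,  2.32759183e-01,  9.72534242e-01, -5.05034641e-04]), 'force': array([ 0.41623275,  0.89272154, -0.09556662]), 'wrist_torque': array([-0.03467227, -0.03772427,  0.01235783]), 'grip_force': 0.0, 'grip_width': 0.9981562837870809}
```

View pics/top0b.png

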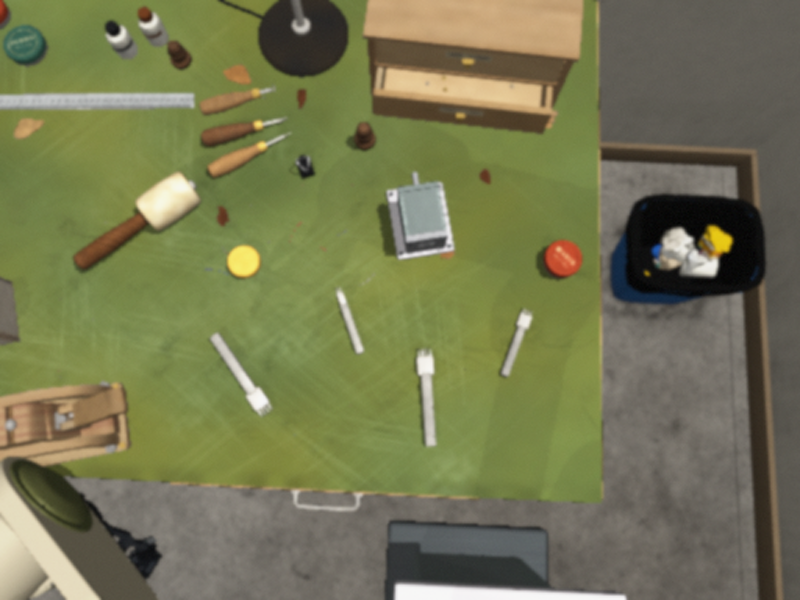

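View pics/scene0b.png

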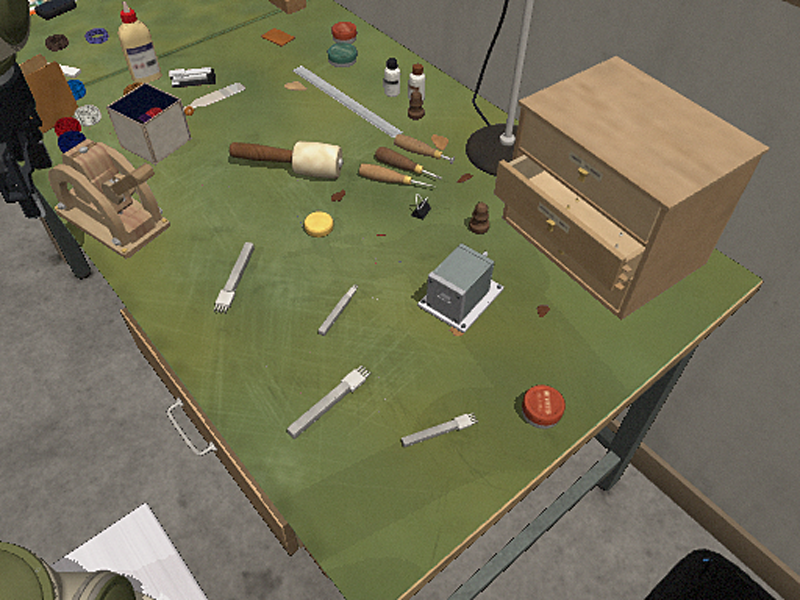

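The top view shows three headed irons at (240,372), (427,397) and (517,343). The narrow iron is at (350,321), the gauge at (420,218) with its tail rod at (416,178), the tin at (563,258) and the wax at (243,261). I'll measure the lengths next, since the right iron looks like the 106 mm one.

```bash
python3 - <<'E'
from h import *
c=load('top0'); im=c['image']; hsv=cv2.cvtColor(im,cv2.COLOR_RGB2HSV)
m=((hsv[...,1]<60)&(hsv[...,2]>120)).astype(np.uint8)*255
for nm,(u,v) in dict(left=(240,372),mid=(427,397),right=(517,343),narrow=(350,321),gauge=(420,218)).items():
    u,v=u*.64,v*.64
    n,l,s,ce=cv2.connectedComponentsWithStats(m)
    i=min(range(1,n),key=lambda i:np.hypot(*(ce[i]-[u,v]))+(s[i,4]<40)*1e3)
    ys,xs=np.where(l==i)
    P=np.array([onz(c,x,y,7)[:2] for x,y in zip(xs,ys)])
    r=cv2.minAreaRect(P.astype(np.float32)); 
    mu=P.mean(0); w,V=np.linalg.eigh(np.cov((P-mu).T)); d=V[:,1]*np.sign(V[0,1]); q=(P-mu)@d; e=(P-mu)@V[:,0]
    print(nm,s[i],'rect c',np.round(r[0]),'size',np.round(r[1]),'dir',d, 'ang',np.degrees(np.arctan2(d[1],d[0])), 'width near/far',np.ptp(e[q<-20]) if (q<-20).any() else 0,np.ptp(e[q>25]) if (q>25).any() else 0,'ends',np.round(mu+d*q.min()),np.round(mu+d*q.max()))
a=cv2.imread('pics/top0.png')
A=cv2.resize(a[110:270,200:370],None,fx=3.5,fy=3.5,interpolation=cv2.INTER_CUBIC); 
cv2.imwrite('pics/crop1.png',A); print(A.shape)
E
```

```text
left [134 213  40  53 519] rect c [427. 399.] size [140.  26.] dir [0.77577959 0.63100399] ang 39.124233874252106 width near/far 25.815765828733245 16.45334767260737 ends [372. 355.] [481. 443.]
mid [266 224  13  62 494] rect c [405. 128.] size [137.  25.] dir [0.99336923 0.11496773] ang 6.601763547929572 width near/far 15.493300507666088 25.705267154742145 ends [337. 117.] [473. 132.]
right [321 198  20  43 261] rect c [491.  -1.] size [ 20. 101.] dir [ 0.94803147 -0.31817658] ang -18.552688007205788 width near/far 11.398431270554704 19.734458196192172 ends [443.  14.] [539. -18.]
narrow [215 185  18  42 238] rect c [511. 245.] size [102.  13.] dir [0.92248428 0.38603464] ang 22.70798731757704 width near/far 13.15814303544372 12.54799226860316 ends [464. 225.] [558. 265.]
gauge [ 247  110   44   56 1510] rect c [682. 149.] size [135.  89.] dir [0.97536054 0.22061689] ang 12.745268388592928 width near/far 88.43705320159643 89.23629510986677 ends [617. 133.] [748. 163.]
(560, 595, 3)
```

View pics/crop1.png

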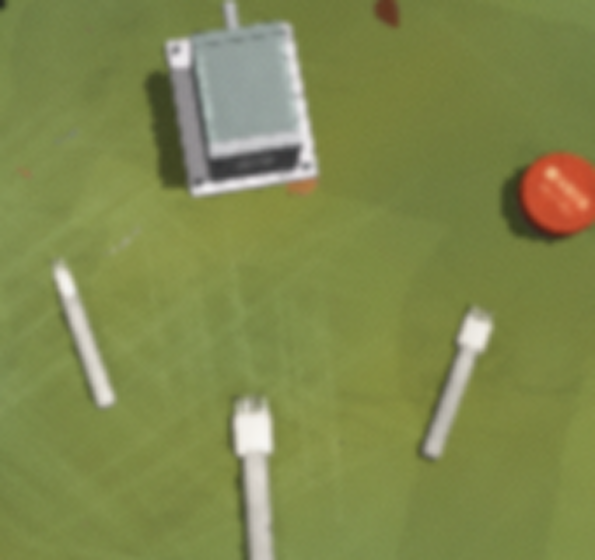

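The right iron measures about 101 x 20 mm, against about 140 mm for the left and middle ones. That matches the 106 mm long, 17 mm headed wide iron. The crop confirms its flared toothed head at (475,325), and the left iron (85,335) has no head, so it's the narrow one. Next I'll look at the gauge with the wrist camera.

```bash
python3 -m creep '[[[3,-3,0,0,0,0.4],[6,-6,0,0,0,0.8],[9,-9,0,0,0,1.2],[11,-12,0,0,0,1.6],[11,-13,0,0,0,1.6],[11,-13,0,0,0,1.6],[11,-13,0,0,0,1.6],[11,-13,0,0,0,1.6],[11,-13,0,0,0,1.6],[11,-13,0,0,0,1.6],[11,-13,0,0,0,1.6],[11,-13,0,0,0,1.6],[11,-13,0,0,0,1.6],[11,-13,0,0,0,1.6],[11,-13,0,0,0,1.6],[11,-13,0,0,0,1.6]]]' 40
python3 - <<'E'
from h import *
w=snap('wrist','w1'); print(w['fx'],-np.array(w['R']).T@np.array(w['t']),np.array(w['R']))
for X in [(491,-1,5),(640,140,8),(640,140,76)]: print(proj(w,X))
s=snap('scene','scene1'); print(proj(s,(595,130,50)))
im=cv2.imread('pics/w1.png'); cv2.imwrite('pics/w1b.png',cv2.resize(im,(800,600)))
E
```

```text
time_s: 1.43
eef_pos: [512.1, 144.2, 304.1]
ee_rot: [0.0, 0.163, 0.987, 0.0]
force: [-0.4, -0.1, 1.2]
grip_width: 0.467
grip_force: 0.0
313.52534566784294 [438.40782869 169.39174832 373.89994914] [[ 0.32300862  0.94639476  0.00154504]
 [ 0.90190492 -0.3083179   0.30250221]
 [ 0.28676287 -0.09631735 -0.95314743]]
[138.21048318 179.64994782]
[284.87548307 250.57754153]
[290.26256479 280.8453147 ]
[275.92260504 197.91362834]
```

View pics/w1b.png

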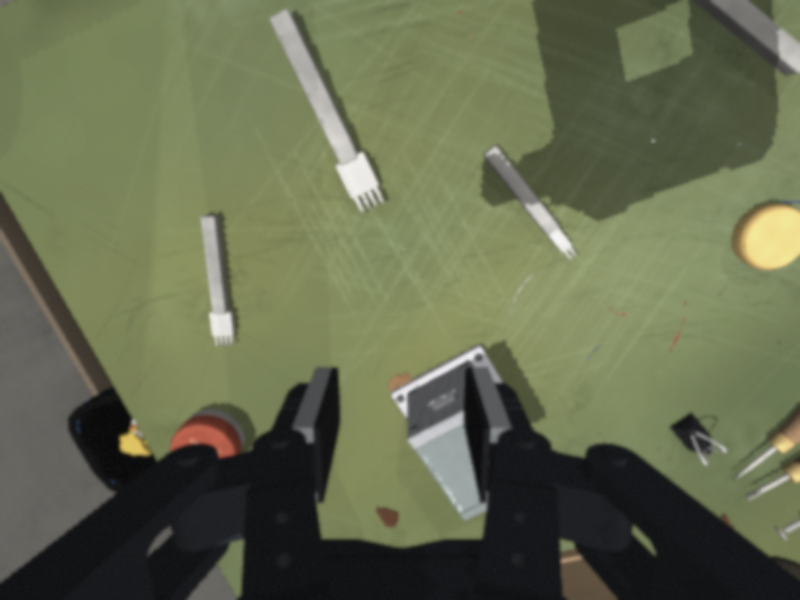

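The wrist view shows the wide iron at (215,280) with its teeth at (222,340), and the tin at (208,440). The gauge's base front corners are at (393,395) and (481,348), and its front plate faces the camera. I'll refine the iron's pose now.

```bash
python3 - <<'E'
from h import *
for f,pt in(('top0',(490,-1)),('w1',(490,-1)),('scene1',(490,-1))):
    c=load(f); hsv=cv2.cvtColor(c['image'],cv2.COLOR_RGB2HSV)
    m=((hsv[...,1]<60)&(hsv[...,2]>110)).astype(np.uint8)
    n,l,s,ce=cv2.connectedComponentsWithStats(m); u=proj(c,(*pt,7))
    i=min(range(1,n),key=lambda i:np.hypot(*(ce[i]-u))+(s[i,4]<40)*1e3)
    ys,xs=np.where(l==i); P=np.array([onz(c,x,y,9)[:2] for x,y in zip(xs,ys)])
    mu=P.mean(0); d=np.array([.948,-.318])
    for _ in range(5):
        q=(P-mu)@d; sh=P[(q<np.median(q)+10)&(q>q.min()+5)]; vx,vy,x0,y0=cv2.fitLine(sh.astype(np.float32),cv2.DIST_L2,0,.01,.01).ravel(); d=np.array([vx,vy])*np.sign(vx)
    q=(P-[x0,y0])@d
    print(f,s[i],'deg',np.degrees(np.arctan2(d[1],d[0])),'near',[x0,y0]+d*q.min(),'far',[x0,y0]+d*q.max(),'len',np.ptp(q),'grip from near+43:',[x0,y0]+d*(q.min()+43))
print(ctrl.sense()['time_s'])
w=cv2.imread('pics/w1.png')[210:340,235:335]; cv2.imwrite('pics/w1c.png',cv2.resize(w,(460,598),interpolation=cv2.INTER_CUBIC))
s=cv2.imread('pics/scene1.png')[145:220,255:335]; s=cv2.resize(s,(640,600),interpolation=cv2.INTER_CUBIC);cv2.imwrite('pics/s1c.png',s)
E
```

```text
top0 [321 198  20  43 271] deg -19.097078 near [441.93346024  15.31364995] far [538.51385487 -18.12479509] len 102.20519617594285 grip from near+43: [482.56698108   1.24535215]
w1 [128 137  22  85 946] deg -18.87163 near [441.39715454  16.22776763] far [541.27600201 -17.91316637] len 105.5527722840255 grip from near+43: [482.0857158    2.31946253]
scene1 [257 264  49  22 297] deg -19.662987 near [444.19585064  14.39471623] far [542.14848713 -20.60603459] len 104.0181291219489 grip from near+43: [ 4.84688440e+02 -7.42258477e-02]
1.5333
```

View pics/s1c.png

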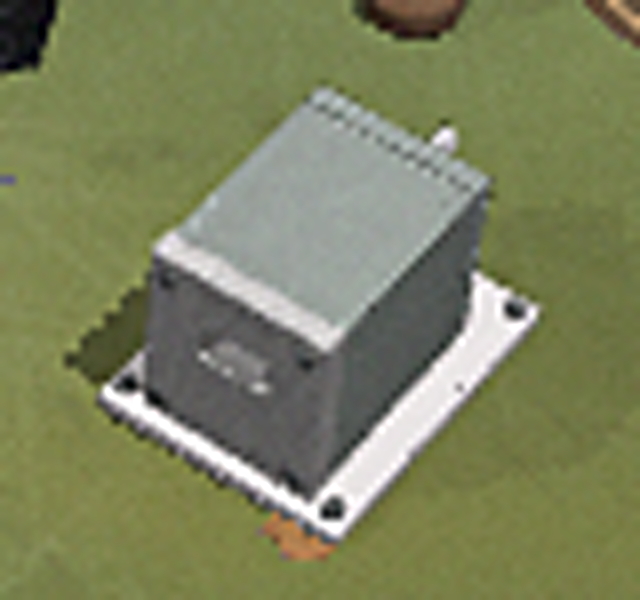

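The crop shows the gauge's front plate with the window at (235,360) and the tail rod behind. The three iron views agree: grip at about (482.3, 1.7), pointing at -19°. I'll grasp now.

```bash
python3 -m creep '[[[-0.3,-1.5,-0.8,0,0,0],[-0.6,-3,-1.6,0,0,0],[-0.9,-4.5,-2.4,0,0,0],[-1.2,-5.7,-3.2,0,0,0],[-1.2,-5.7,-4.5,0,0,0],[-1.2,-5.7,-5.8,0,0,0],[-1.2,-5.7,-7,0,0,0],[-1.2,-5.7,-7.8,0,0,0],[-1.2,-5.7,-8.4,0,0,0],[-1.2,-5.7,-8.8,0,0,0],[-1.2,-5.7,-9.15,0,0,0],[-1.2,-5.7,-9.15,0,0,0],[-1.2,-5.7,-9.15,0,0,0]]]' 40
python3 -m creep '[[[0,0,0,0,0,0],[0,0,0,0,0,0],[0,0,0,0,0,0],[0,0,0,0,0,0],[0,0,0,0,0,0],[0,0,0,0,0,0],[0,0,0,0,0,0],[0,0,0,0,0,0]]]' 0 50
```

```text
time_s: 2.62
eef_pos: [482.9, 0.7, 75.5]
ee_rot: [0.0, 0.164, 0.986, -0.0]
force: [-0.7, -0.4, 0.1]
grip_width: 0.465
grip_force: 0.0
time_s: 3.28
eef_pos: [483.1, 0.6, 76.1]
ee_rot: [0.001, 0.164, 0.986, -0.0]
force: [-0.6, 0.8, 3.7]
grip_width: 0.101
grip_force: 49.7
```

```bash
python3 -m creep '[[[0,0,0.3,0,0,0],[0,0,0.8,0,0,0],[0,0,1.4,0,0,0],[0,0,2,0,0,0],[0,0,2,0,0,0],[0,0,2,0,0,0],[0,0,2,0,0,0]]]'
python3 - <<'E'
from h import *
c=load('scene1'); k=lambda x,y:((x+.5)/8-.5+255,(y+.5)/8-.5+145)
B={n:onz(c,*k(*p),8)[:2] for n,p in dict(FL=(100,392),FR=(336,538),BR=(540,312)).items()}
T={n:onz(c,*k(*p),76)[:2] for n,p in dict(L=(155,240),R=(336,352)).items()}
print(B,T)
ang=lambda a,b:np.degrees(np.arctan2(*(b-a)[::-1]))
print('FL-FR',np.linalg.norm(B['FL']-B['FR']),ang(B['FR'],B['FL'])-90,'side',np.linalg.norm(B['BR']-B['FR']),ang(B['FR'],B['BR']),'top',np.linalg.norm(T['L']-T['R']),ang(T['R'],T['L'])-90,(T['L']+T['R'])/2, 'base front mid',(B['FL']+B['FR'])/2)
# window
print('win z', )
t=load('top0'); hsv=cv2.cvtColor(t['image'],cv2.COLOR_RGB2HSV)
m=((hsv[...,1]<35)&(hsv[...,2]>180)).astype(np.uint8); ys,xs=np.where(m[105:170,240:295]); P=np.array([onz(t,x+240,y+105,8)[:2] for x,y in zip(xs,ys)]); print(cv2.minAreaRect(P.astype(np.float32)))
a=cv2.imread('pics/top0.png')[108:170,240:296]; w=cv2.imread('pics/w1.png')[210:290,235:320]
A=cv2.resize(a,None,fx=7,fy=7,interpolation=cv2.INTER_CUBIC);W=cv2.resize(w,None,fx=4.7,fy=4.7,interpolation=cv2.INTER_CUBIC)
h=max(len(A),len(W)); z=np.zeros((h,A.shape[1]+W.shape[1],3),np.uint8); z[:len(A),:A.shape[1]]=A; z[:len(W),A.shape[1]:]=W; print(A.shape,W.shape); cv2.imwrite('pics/aw.png',z)
E
```

```text
time_s: 3.87
eef_pos: [482.4, 0.7, 124.7]
ee_rot: [-0.0, 0.164, 0.986, 0.0]
force: [0.5, -0.1, -1.3]
grip_width: 0.1
grip_force: 49.0
{'FL': array([611.41565385, 176.71428076]), 'FR': array([628.13670567,  93.37354071]), 'BR': array([733.84929425, 115.82077722])} {'L': array([621.39901404, 168.06953652]), 'R': array([632.43250491, 106.12358414])}
FL-FR 85.0016030825805 11.344900067467933 side 108.06956005961125 11.988244696346822 top 62.92089428031944 10.099315209845457 [626.91575948 137.09656033] base front mid [619.77617976 135.04391074]
win z
((671.707763671875, 146.33578491210938), (109.66281127929688, 83.97871398925781), 12.27815055847168)
(434, 392, 3) (376, 400, 3)
```

View pics/aw.png

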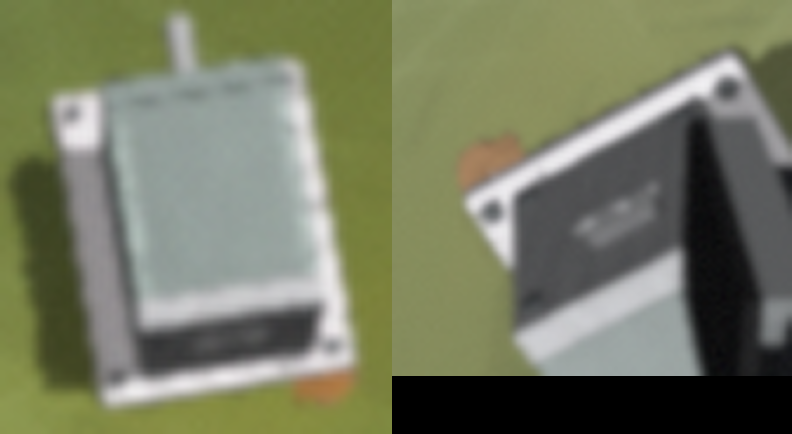

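Gauge estimate: window at about (624,136), way in at about 12° (three measures agree within 2 mm). I'll move to a 30 mm standoff, turning the iron by +31°.

```bash
python3 -m creep '[[[0.2,0.6,0,0,0,0.8],[0.5,1.3,0,0,0,1.7],[0.8,2,0,0,0,2.7],[1.2,2.8,0,0,0,3.8],[1.6,3.6,0,0,0,5],[1.9,4.3,-0.1,0,0,5.8],[2,4.6,-0.16,0,0,6.2],[2,4.6,-0.16,0,0,6.2],[2,4.6,-0.16,0,0,6.2],[2,4.6,-0.16,0,0,6.2],[2,4.6,-0.16,0,0,6.2]]]'
python3 - <<'E'
from h import *
for n in('wrist','top','scene'): snap(n,n+'2')
W=load('wrist2')
e=ctrl.sense(); print(e['eef_pos'],e['ee_rot'],e['grip_force'])
for X in((624,136,50),(533,117,50),(594,130,50)): print(proj(W,X),proj(load('scene2'),X))
w=cv2.imread('pics/wrist2.png');s=cv2.imread('pics/scene2.png')[140:240,225:335]
cv2.imwrite('pics/v2.png',np.hstack([cv2.resize(w[150:384,150:400],(400,374),interpolation=cv2.INTER_CUBIC),cv2.resize(s,(400,364),interpolation=cv2.INTER_CUBIC)[:374] if 0 else cv2.resize(s,(400,374),interpolation=cv2.INTER_CUBIC)]))
E
```

```text
time_s: 4.78
eef_pos: [532.5, 114.7, 121.1]
ee_rot: [-0.0, -0.104, 0.995, -0.0]
force: [-0.2, 0.1, -0.2]
grip_width: 0.098
grip_force: 49.0
[532.64846374 115.0669804  121.27784751] [ 5.75019846e-05 -1.04618967e-01  9.94512377e-01 -1.46782776e-05] 49.017199873924255
[259.21018544 392.63190615] [283.74575916 189.88940799]
[260.08636854 253.2358781 ] [258.43211088 215.95699817]
[259.92487069 351.64965829] [275.58651154 198.13830108]
```

View pics/v2.png

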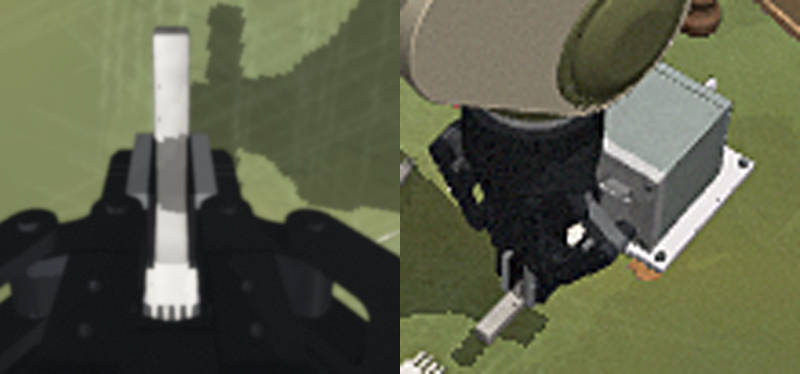

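The iron sits straight in the grip with its head at (171,300) in the left panel, pointing at the gauge. The right panel shows the gauge partly hidden by the arm. The tip is about 31 mm out and needs about 1.6 mm to the left.

```bash
python3 -m creep '[[[0.1,0.1,-0.01,0,0,0],[0.4,0.15,-0.01,0,0,0],[0.7,0.2,-0.01,0,0,0],[0.9,0.25,-0.01,0,0,0],[0.97,0.27,-0.01,0,0,0],[0.97,0.27,-0.01,0,0,0],[0.97,0.27,-0.01,0,0,0],[0.97,0.27,-0.01,0,0,0]]]'
python3 -m creep '[[[0.04,0.01,0,0,0,0],[0.08,0.02,0,0,0,0],[0.12,0.025,0,0,0,0],[0.16,0.033,0,0,0,0],[0.2,0.042,0,0,0,0],[0.24,0.05,0,0,0,0],[0.28,0.06,0,0,0,0],[0.28,0.06,0,0,0,0],[0.28,0.06,0,0,0,0],[0.28,0.06,0,0,0,0]]]'
python3 - <<'E'
from h import *
s=snap('scene','scene3');e=ctrl.sense(); print(e['eef_pos'],e['force'],e['wrist_torque'])
cv2.imwrite('pics/s3.png',cv2.resize(cv2.imread('pics/scene3.png')[140:230,235:335],(660,594),interpolation=cv2.INTER_CUBIC))
E
```

```text
time_s: 5.6
eef_pos: [556.7, 122.4, 120.8]
ee_rot: [-0.0, -0.105, 0.994, -0.0]
force: [0.2, -1.2, -0.1]
grip_width: 0.097
grip_force: 49.0
time_s: 6.43
eef_pos: [563.9, 123.9, 120.9]
ee_rot: [-0.0, -0.105, 0.994, -0.0]
force: [1.0, 0.5, -1.0]
grip_width: 0.101
grip_force: 49.0
[563.90210535 123.8623584  120.88016619] [-0.51840701 -0.55986504 -0.35454909] [ 0.05979804 -0.01402568 -0.02086947]
```

```bash
python3 -m creep '[[[0.04,0.008,0,0,0,0],[0.08,0.017,0,0,0,0],[0.12,0.025,0,0,0,0],[0.16,0.033,0,0,0,0],[0.16,0.033,0,0,0,0],[0.16,0.033,0,0,0,0],[0.16,0.033,0,0,0,0]]]'
python3 -m creep '[[[0.04,0.008,0,0,0,0],[0.08,0.017,0,0,0,0],[0.12,0.025,0,0,0,0],[0.12,0.025,0,0,0,0],[0.12,0.025,0,0,0,0],[0.12,0.025,0,0,0,0]]]'; python3 -c "
from h import *
e=ctrl.sense();print(e['force'],e['wrist_torque'])"
```

```text
time_s: 7.07
eef_pos: [567.9, 124.7, 120.9]
ee_rot: [-0.0, -0.105, 0.994, 0.0]
force: [-0.7, 0.0, -0.1]
grip_width: 0.096
grip_force: 49.0
time_s: 7.57
eef_pos: [570.9, 125.3, 120.9]
ee_rot: [-0.0, -0.105, 0.994, -0.0]
force: [0.8, 0.4, -0.5]
grip_width: 0.1
grip_force: 49.0
[ 0.79986948  0.38265573 -0.54893803] [-0.00348629 -0.02563323 -0.03419059]
```

```bash
for i in 1; do python3 -m creep '[[[0.04,0.008,0,0,0,0],[0.08,0.017,0,0,0,0],[0.12,0.025,0,0,0,0],[0.12,0.025,0,0,0,0],[0.12,0.025,0,0,0,0],[0.12,0.025,0,0,0,0]]]'; python3 -c "
from h import *
e=ctrl.sense();print(e['force'],e['wrist_torque'])"; done
python3 -m creep '[[[0.04,0.008,0,0,0,0],[0.08,0.017,0,0,0,0],[0.08,0.017,0,0,0,0],[0.08,0.017,0,0,0,0],[0.08,0.017,0,0,0,0]]]'; python3 -c "
from h import *
e=ctrl.sense();print(e['force'],e['wrist_torque'])"
```

```text
time_s: 8.07
eef_pos: [573.9, 125.9, 120.9]
ee_rot: [-0.0, -0.105, 0.994, -0.0]
force: [0.8, 0.1, -0.8]
grip_width: 0.102
grip_force: 49.0
[ 0.83298041  0.09871271 -0.84933744] [-0.04450847  0.02319571  0.03273506]
time_s: 8.48
eef_pos: [575.9, 126.4, 120.9]
ee_rot: [-0.0, -0.105, 0.994, -0.0]
force: [-0.2, -0.0, -0.5]
grip_width: 0.102
grip_force: 49.0
[-0.17209032 -0.04936904 -0.48817842] [ 0.03082986 -0.0302382  -0.01317963]
```

```bash
python3 -m creep '[[[0.03,0.006,0,0,0,0],[0.06,0.0125,0,0,0,0],[0.06,0.0125,0,0,0,0],[0.06,0.0125,0,0,0,0],[0.06,0.0125,0,0,0,0]]]'|grep -E "pos|^force"
python3 -m creep '[[[0.03,0.006,0,0,0,0],[0.06,0.0125,0,0,0,0],[0.06,0.0125,0,0,0,0],[0.06,0.0125,0,0,0,0],[0.06,0.0125,0,0,0,0]]]'|grep -E "pos|^force"
```

```text
eef_pos: [577.4, 126.7, 120.9]
force: [-0.4, -0.8, -0.1]
eef_pos: [578.7, 127.0, 120.8]
force: [-2.8, 0.0, 0.4]
```

```bash
python3 -m creep '[[[0.03,0.006,0,0,0,0],[0.06,0.0125,0,0,0,0],[0.06,0.0125,0,0,0,0],[0.06,0.0125,0,0,0,0],[0.06,0.0125,0,0,0,0]]]'|grep -E "pos|^force|time"
python3 - <<'E'
from h import *
for i in range(3): snap('scene' if i else 'top','s5' if i else 't5'); e=ctrl.sense(); print(e['force'],e['eef_pos'],e['wrist_torque'])
E
```

```text
time_s: 9.73
eef_pos: [580.3, 127.3, 120.8]
force: [-4.0, -0.5, -0.1]
[-4.55626557 -0.48276327 -0.04287002] [580.32468858 127.31139168 120.8313745 ] [-0.10526921  0.66421305  0.02065195]
[-4.42149974 -0.52103512 -0.11259889] [580.32054845 127.32664059 120.82084388] [-0.06757692  0.60655087  0.03515653]
[-3.15399441 -0.16529789 -0.22548738] [580.34855321 127.33508387 120.83887531] [-0.09098585  0.76463372  0.0136631 ]
```

```bash
python3 -m creep '[[[0.03,0.006,0,0,0,0],[0.06,0.0125,0,0,0,0],[0.08,0.017,0,0,0,0],[0.08,0.017,0,0,0,0],[0.08,0.017,0,0,0,0],[0.08,0.017,0,0,0,0]]]'|grep -E "pos|^force|time"
python3 - <<'E'
from h import *
F=[]
for i in range(6): snap('scene','s6'); e=ctrl.sense(); F.append(np.r_[e['force'],e['wrist_torque'],e['eef_pos']])
print(np.mean(F,0).round(2),np.std(F,0).round(2))
E
```

```text
time_s: 10.38
eef_pos: [582.3, 127.7, 120.8]
force: [-6.0, -0.9, -0.1]
[-5.3800e+00 -1.0900e+00  1.6000e-01 -1.7000e-01  9.0000e-01  1.0000e-02
  5.8227e+02  1.2774e+02  1.2077e+02] [0.33 0.38 0.6  0.02 0.03 0.02 0.01 0.01 0.02]
```

Force 5.5 N matches 3.6 mm on the spring curve, and the distance since contact is 3.7 mm. I'll go 1.5 mm further and check.

```bash
python3 -m creep '[[[0.03,0.006,0,0,0,0],[0.06,0.0125,0,0,0,0],[0.06,0.0125,0,0,0,0],[0.06,0.0125,0,0,0,0],[0.06,0.0125,0,0,0,0],[0.06,0.0125,0,0,0,0]]]'|grep -E "pos|^force|time|grip"
python3 - <<'E'
from h import *
F=[]
for i in range(8): snap('scene' if i else 'top','s7' if i else 't7'); e=ctrl.sense(); F.append(np.r_[e['force'],e['wrist_torque'],e['eef_pos']])
print(np.mean(F,0).round(2),np.std(F,0).round(2)); snap('wrist','w7')
w=cv2.imread('pics/wrist2.png')[150:384,190:330];w7=cv2.imread('pics/w7.png')[150:384,190:330]
r=lambda i:cv2.resize(i,(260,434),interpolation=cv2.INTER_CUBIC)
t=lambda f:cv2.resize(cv2.imread(f'pics/{f}.png')[100:160,250:285],(253,434),interpolation=cv2.INTER_CUBIC)
cv2.imwrite('pics/v7.png',np.hstack([r(w),r(w7),t('top0')[:, :130],t('t7')[:, :130]]))
E
```

```text
time_s: 11.18
eef_pos: [583.6, 128.0, 120.7]
force: [-5.3, -2.3, -0.1]
grip_width: 0.099
grip_force: 49.1
[-6.4400e+00 -1.2400e+00  1.3000e-01 -2.0000e-01  1.0300e+00 -2.0000e-02
  5.8362e+02  1.2802e+02  1.2072e+02] [0.44 0.24 0.31 0.02 0.02 0.02 0.01 0.01 0.01]
```

View pics/v7.png

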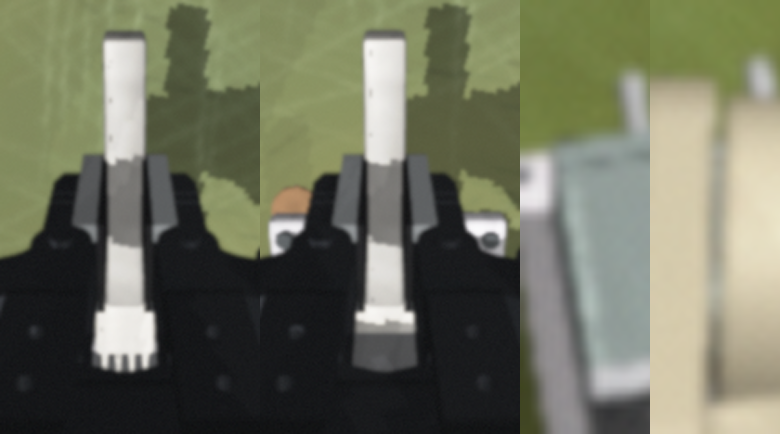

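The second panel shows the iron unslipped in the grip, with its teeth hidden behind the front plate and only about 8 mm of head showing at (385,315). That puts the tip about 20 mm in. The tail rod at the top right has moved out compared with the third panel. The force of 6.6 N means about 5 mm of travel, so I'm handing in.

```bash
python3 -c "
from rig import ctrl
print(ctrl.finish_job())"
```

```text
the job is handed in; nothing more can be done
None
```

The job is handed in, result not reported back: the wide iron is held in the gripper with its teeth about 20 mm inside the window and the follower pressed about 5 mm (6.6 N measured); no move came near the narrow iron, wax or tin, though I didn't re-measure them.

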